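Sort the core rings into their trays

ROBOT

A 6-joint arm with a two-finger parallel gripper is mounted at the origin on the work surface. World frame = base frame: x ahead of the robot, y to its left, z up, the work surface at z = 0. Lengths are in mm, angles in rad, forces in N, time in s.
With the tool pointing down it reaches from about 350 to 875 mm from the base axis. Payload 4.2 kg.
Tool frame: the origin (TCP) lies between the finger pads; the fingertips stand 25 mm ahead of it and the grasp point (between the pads) lies 6 mm ahead of it; z points along the fingers, y is the line along which they close (so a half turn about z gives the same grasp; the last joint's range is limited). The gripper opens to 85 mm and grips with 20 to 120 N. Pads are 22 mm wide; open, the fingers measure 114 mm over their backs; the gripper's body (76 mm by 85 mm) begins 54 mm behind the grasp point. The pads swing forward as they close: fully open they stand 13 mm farther back than shut.
Start: joints at [-1.044, 0.385, 0.008, 0, -1.194, -0.259], TCP at [165.398, -602.696, 256.312] pointing down, gripper open.
Joint ranges: [-3.14, 3.14], [-1.21, 2.06], [-1.07, 1.41], [-3.16, 2.05], [-2.99, -0.16], [-3.1, 3.1]. Speed limits (rad/s): [2.79, 2.79, 3.14, 3.14, 3.14, 3.14].

INTERFACE

Orientations are given as a unit quaternion [x, y, z, w].
In Python, from bench import read_state, imaging, workorder, nets gives the robot as it stands.
- The arm moves only by the tool apply_moves, never from a script. Its argument "rows" is a list of rows, each an object with "hand": the opening, from -1 (shut) to 1 (fully open); "delta_pos": the shift along the tool's x, y, z in mm, a list of three; "yaw": the turn about the tool's z in rad. A call has 1 to 12 rows; each row is the pose to reach, as a shift and turn from the pose commanded when the call began, along the tool's axes at that moment; what a row does not reach only later rows make up. A row lasts 1/12 s, in which the tool goes at most 41.7 mm and 7.16 degrees, less where a joint would pass 70% of its speed; a pose out of reach is approached as far as the arm can. A call with a gripper value outside its range is refused whole. The fingers move at their own pace and stop on an object; the grip force is fixed at half the most. Time passes only in rows, so rows that repeat a pose let the fingers close. It gives the time, the measured TCP pose, the force, the opening and the grip force at its end, in the units of the state.
- read_state(): the state, without advancing time (a new reading comes with each control period).
- imaging.get_image(name): name is "side" or "top"; returns a dict with "pixels" (400x640x3 uint8, red, green, blue), "fx", "fy", "cx", "cy" (pixels), "dist" ([k1, k2, p1, p2, k3] as OpenCV has them; the pictures are not rectified), "xyz" and "rotation" of the camera in the world. Camera axes: x right, y down, z forward; pixel columns grow to the right and rows downward; lengths in mm; the calibration is good to about 2 mm. A picture is of the moment at which its call begins. There is no depth.
- workorder.job_done(): hands the job in; it is judged then, once.
Trained networks look in the newest picture that a camera, given by its name, has taken for a name from the list of things; names that differ only in an ending like _2 or _b are one class to them, and where a whole thing is asked for, a point or a joint stands for the part that bears it (a point fixed in the world has none). Each returns a list of dicts, best first, with "score" (0 to 1); they miss things now and then, are a little off and sometimes report something else, mostly with a low value. They report only what shows in the picture. A call takes as long as a camera call. They do not tell look-alikes from the thing itself.
- nets.find_in(camera, query): "location" ([row, column] in pixels, amid what is visible of it).
- nets.pinpoint(camera, query): "location" ([row, column] in pixels: a listed point, or the origin of a listed thing).
The state is a dict: "clock": time; "joints": joint angles; "joint_vel": joint speeds; "joint_efforts": joint torques, N m; "position": TCP position; "ee_rot": TCP orientation; "contact_force": force on the tool from outside, world axes, zero at the start; "wrist_torque": the same for the moment, N m; "gripper_width": finger opening in mm; "grasp_force": force on a finger pad.
Only numpy, scipy, OpenCV 4.12 (cv2) and the standard library are available. Lean on these libraries where they do the work, as an engineer would, in place of code of your own. Each camera call takes 0.05 s, during which the arm holds its last target. There are 200 camera calls.

TASK

Sort the bench: stand each of the three open steel core rings upright and flat on the floor of the round tray of its own size (widest ring in the widest tray, middle ring in the middle tray, narrowest in the narrowest; go by diameter, not height), and put the dented aluminium cap, which is scrap, in the low tin bin at the foot of the chute. Leave the cast iron ring driver and the amber jar standing where they are, and let go of everything at the end.

Things in the scene. Friction and masses are not known exactly. Their poses are not given: they have to be found in the camera images.
- ring_large: large stainless steel core ring: a plain tube standing on end, open at both ends, 66 mm outside and 60 mm inside diameter, 42 mm high (the heights do not follow the diameters). Loose, 0.08 to 0.23 kg. Origin: centre of its underside, z up along its axis.
- ring_medium: medium stainless steel core ring: a plain tube standing on end, open at both ends, 52 mm outside and 47 mm inside diameter, 56 mm high (the heights do not follow the diameters). Loose, 0.08 to 0.23 kg. Origin: centre of its underside, z up along its axis.
- ring_small: small stainless steel core ring: a plain tube standing on end, open at both ends, 37 mm outside and 32 mm inside diameter, 48 mm high (the heights do not follow the diameters). Loose, 0.08 to 0.23 kg. Origin: centre of its underside, z up along its axis.
- cap: dented aluminium cap: a low closed disc lying flat, 58 mm diameter, 20 mm high, with a dark crease across its top. Loose, about 0.06 kg. Origin: centre of its underside, z up.
- tin_large: large shallow open round tray, plain white enamel, fixed to the bench: 86 mm inside and 92 mm outside diameter, rim 10 mm above the bench, inner floor 2 mm above the bench. It is the tray for the 66 mm ring. Origin: centre of its underside, on the bench, z up.
- tin_medium: medium shallow open round tray, plain white enamel, fixed to the bench: 72 mm inside and 78 mm outside diameter, rim 10 mm above the bench, inner floor 2 mm above the bench. It is the tray for the 52 mm ring. Origin: centre of its underside, on the bench, z up.
- tin_small: small shallow open round tray, plain white enamel, fixed to the bench: 56 mm inside and 62 mm outside diameter, rim 10 mm above the bench, inner floor 2 mm above the bench. It is the tray for the 37 mm ring. Origin: centre of its underside, on the bench, z up.
- bin: low tin bin, fixed, open on top: 160 mm along its x, 130 along its y, walls 3 mm thick, 45 high, inner floor 3 mm above the bench. Origin: centre of its underside. A fixed galvanised chute stands at its +y side, rising away along +y to 0.23 m; its foot, 65 mm above the bench, and its small steel lip hanging from a hinge are 75 mm from the bin's centre.
- driver: grey cast iron ring driver, a bystander: round foot 60 mm diameter and 22 mm high, narrow neck, knob 42 mm across, 95 mm high in all, standing upright. Loose, 0.8 kg. Origin: centre of its underside.
- jar: squat amber glass sample jar with a lid, a bystander: 64 mm diameter, 62 mm high. Loose, 0.25 kg. Origin: centre of its underside.
There are look-alikes about, which are no part of the job. What is shaped like the ring_large but green or red is not meant.

How it is judged:
By the outcome, as a careful person would: the job done as asked, in the order asked, and still so for the second after the job is handed in, with the robot touching nothing.
It also fails if it takes over 106 s, if anything falls off the work surface, if the arm or the gripper's body presses on something with over 40 N, if the wrist force passes 120 N, or if a joint passes its speed limit or range.

## Working session

There is one attempt and no reset: what is moved stays moved. The work goes in short steps, Python scripts to look and compute and a tool call to move; the robot and the scene stay as the last step left them, time stands still between calls to the robot, and variables do not carry over. Pictures are saved under pics/ and viewed, at most 14 in all, crops included, and the job is handed in when it is done.

Besides the shell and the picture viewer there is one more tool, called after "Call:" as name([rows], argument=value, ...), one row to a line, values as JSON. apply_moves: Moves the arm, as the interface text tells. Its arguments: {"type":"object","properties":{"rows":{"type":"array"}},"required":["rows"]}

```bash
mkdir -p pics; ls; python3 - <<'E'
from bench import read_state, imaging, nets
import cv2
s=read_state();print(s['clock'],s['position'],s['ee_rot'],s['gripper_width'])
for c in('top','side'):
    d=imaging.get_image(c);cv2.imwrite(f'pics/{c}0.png',d['pixels'][:,:,::-1])
    print(c,{k:(v.tolist() if hasattr(v,'tolist') else v) for k,v in d.items() if k!='pixels'})
E
```

```text
pics
0.0 [ 165.26556236 -602.2135087   255.20234396] [-1.33406175e-01  9.91060835e-01  1.08378335e-03 -2.00026423e-04] 85.49878703964534
top {'fx': 408.6869529446424, 'fy': 408.6869529446424, 'cx': 320.26974629887377, 'cy': 200.1698413269536, 'dist': [-0.08809904130436595, 0.0, 0.0, 0.0, 0.0], 'xyz': [471.9627731061347, -43.41723829370825, 1199.347910853325], 'rotation': [-0.7002668450569995, 0.7132482130594543, -0.027271659579196927, 0.012632848657682617]}
side {'fx': 508.4816248025887, 'fy': 508.4816248025887, 'cx': 305.6881928092679, 'cy': 204.3934316387346, 'dist': [-0.13928896452989262, 0.0, 0.0, 0.0, 0.0], 'xyz': [501.6362236335031, 809.4928976181671, 936.8696940522194], 'rotation': [-0.003610114324423915, 0.9271301343451244, -0.3745407927175709, 0.011656571290470727]}
```

View pics/top0.png

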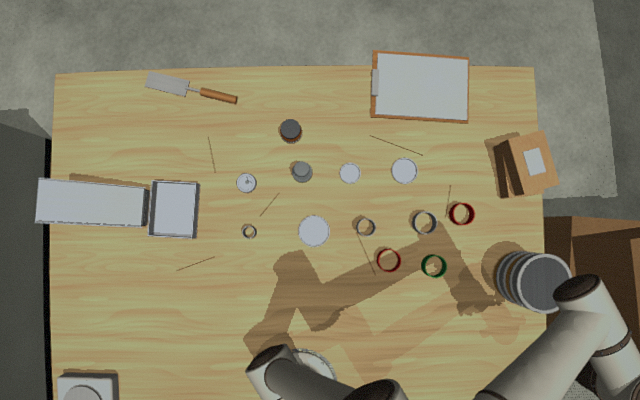

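View pics/side0.png

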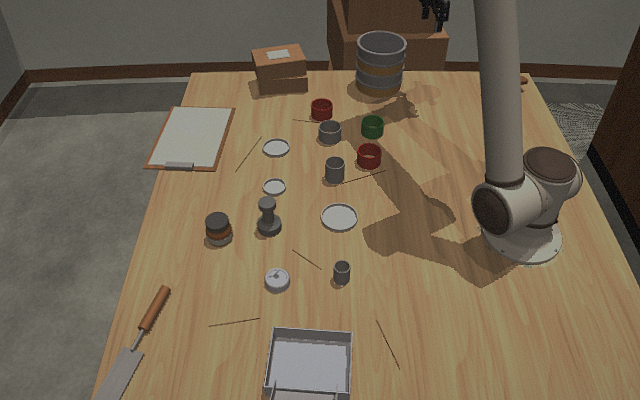

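```bash
cat > h.py <<'E'
from bench import read_state, imaging, nets
import cv2, numpy as np
from scipy.spatial.transform import Rotation as R
def cam(c): return imaging.get_image(c)
def KD(d): return np.array([[d['fx'],0,d['cx']],[0,d['fy'],d['cy']],[0,0,1.]]),np.array(d['dist'])
def w(d,row,col,z):
    K,D=KD(d);u=cv2.undistortPoints(np.array([[[col,row]]],float),K,D)[0,0]
    r=R.from_quat(d['rotation']).apply([u[0],u[1],1]);p=np.array(d['xyz']);return p+r*(z-p[2])/r[2]
def px(d,P):
    K,D=KD(d);Rm=R.from_quat(d['rotation']).as_matrix().T
    return cv2.projectPoints(np.array(P,float).reshape(-1,1,3),cv2.Rodrigues(Rm)[0],-Rm@np.array(d['xyz']),K,D)[0][:,0]
E
python3 - <<'E'
from h import *
for c in('top','side'):
    d=cam(c)
    for n in 'ring_large ring_medium ring_small cap tin_large tin_medium tin_small bin driver jar'.split():
        for r in nets.pinpoint(c,n)[:4]:
            print(c,n,np.round(r['location']),round(r['score'],2),w(d,*r['location'],0).round())
E
```

```text
top ring_large [215. 456.] 0.76 [ 487. -473.    0.]
top ring_large [226. 416.] 0.61 [ 459. -352.    0.]
top ring_large [260. 387.] 0.59 [ 360. -262.    0.]
top ring_large [264. 432.] 0.58 [ 346. -397.    0.]
top ring_medium [228. 366.] 0.41 [ 455. -201.    0.]
top ring_small [233. 252.] 0.64 [447. 133.   0.]
top cap [181. 248.] 0.71 [599. 142.   0.]
top tin_large [232. 314.] 0.78 [446. -49.   0.]
top tin_medium [174. 409.] 0.69 [ 614. -334.    0.]
top tin_medium [172. 355.] 0.68 [ 621. -174.    0.]
top tin_small [176. 353.] 0.83 [ 609. -167.    0.]
top bin [212. 179.] 0.67 [511. 348.   0.]
top driver [173. 304.] 0.75 [620. -21.   0.]
top jar [135. 292.] 0.94 [735.  12.   0.]
top jar [210. 175.] 0.64 [517. 359.   0.]
side ring_large [112. 320.] 0.8 [ 496. -498.    0.]
side ring_large [166. 368.] 0.76 [ 364. -243.    0.]
side ring_large [181. 335.] 0.61 [ 457. -182.    0.]
side ring_large [133. 372.] 0.6 [ 342. -389.    0.]
side ring_medium [183. 334.] 0.85 [ 460. -174.    0.]
side ring_small [278. 341.] 0.74 [450. 134.  -0.]
side ring_small [181. 335.] 0.74 [ 456. -181.    0.]
side cap [283. 277.] 0.57 [594. 149.   0.]
side tin_large [217. 336.] 0.59 [456. -50.   0.]
side tin_medium [148. 275.] 0.91 [ 624. -322.   -0.]
side tin_medium [277. 343.] 0.68 [446. 133.  -0.]
side tin_small [190. 277.] 0.79 [ 611. -150.    0.]
side bin [370. 308.] 0.56 [522. 359.   0.]
side bin [219. 335.] 0.26 [459. -43.  -0.]
side driver [230. 271.] 0.96 [616.  -8.   0.]
side jar [240. 220.] 0.8 [739.  23.  -0.]
```

The top view shows three candidates for ring_large: steel (223,424), red (213,461) and (260,388), and green (265,433). The steel one fits. The steel medium ring is at (227,366) and the small one at (231,250). The trays are at (231,314), (170,404) and (173,349), the cap at (182,246), and the bin at (209,174). Next I'll fit the model outlines and confirm in a crop.

```bash
cat >> h.py <<'E'
T=np.linspace(0,2*np.pi,72,endpoint=False)
SH={'ring_large':[(33,42),(30,42)],'ring_medium':[(26,56),(23.5,56)],'ring_small':[(18.5,48),(16,48)],'cap':[(29,20)],
 'tin_large':[(46,10),(43,10)],'tin_medium':[(39,10),(36,10)],'tin_small':[(31,10),(28,10)]}
def pts(n,x,y,z0=0): return [[x+r*np.cos(t),y+r*np.sin(t),z+z0] for r,z in SH[n] for t in T]
def fit(d,n,x0,y0,z0=0,span=16):
    g=cv2.cvtColor(d['pixels'],cv2.COLOR_RGB2GRAY).astype(np.float32);g=cv2.GaussianBlur(g,(0,0),.8)
    m=cv2.magnitude(cv2.Sobel(g,5,1,0),cv2.Sobel(g,5,0,1));m=np.minimum(m,150)
    best=(-1,)
    for st,sp in((4,span),(1,4)):
        cx,cy=(x0,y0) if st==4 else best[1:]
        for x in np.arange(cx-sp,cx+sp+.1,st):
            for y in np.arange(cy-sp,cy+sp+.1,st):
                q=px(d,pts(n,x,y,z0)).astype(np.float32)
                s=cv2.remap(m,q[:,0],q[:,1],cv2.INTER_LINEAR).mean()
                if s>best[0]: best=(s,x,y)
    return np.round(best,1)
E
python3 - <<'E'
from h import *
G=dict(ring_large=(460,-355),ring_medium=(458,-185),ring_small=(450,134),cap=(597,145),tin_large=(450,-49),tin_medium=(620,-326),tin_small=(611,-158))
D={c:cam(c) for c in('top','side')}
im={c:cv2.resize(D[c]['pixels'][:,:,::-1],None,fx=3,fy=3,interpolation=2) for c in D}
for n,g in G.items():
    for c in D:
        f=fit(D[c],n,*g);print(n,c,f)
        q=px(D[c],pts(n,f[1],f[2]))
        for p in q: cv2.circle(im[c],tuple(int(v) for v in p*3+1),0,(0,255,0),-1)
a=im['top'][450:830,690:1430]; b=im['side'][270:880,700:1200]
cv2.imwrite('pics/c_top.png',a);cv2.imwrite('pics/c_side.png',b[:600])
E
```

```text
ring_large top [ 126.6  468.  -367. ]
ring_large side [ 105.3  470.  -374. ]
ring_medium top [ 130.  459. -195.]
ring_medium side [ 115.2  458.  -192. ]
ring_small top [123.8 451.  128. ]
ring_small side [118.1 450.  140. ]
cap top [ 76.8 592.  143. ]
cap side [102.9 592.  162. ]
tin_large top [ 42.8 451.  -50. ]
tin_large side [118.6 452.  -36. ]
tin_medium top [  62.2  622.  -312. ]
tin_medium side [ 122.1  622.  -318. ]
tin_small top [  44.3  619.  -158. ]
tin_small side [ 117.2  618.  -156. ]
```

View pics/c_top.png

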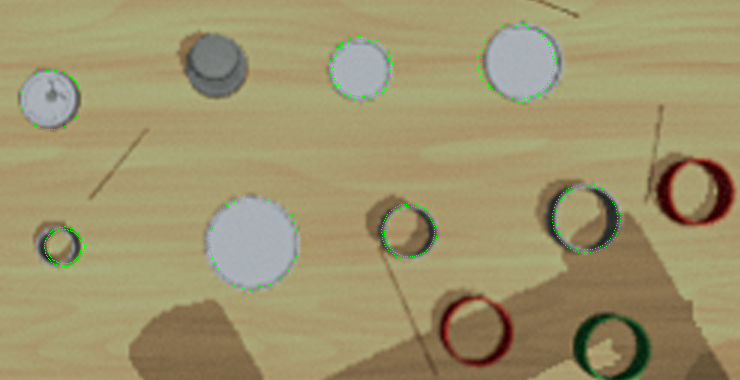

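View pics/c_side.png

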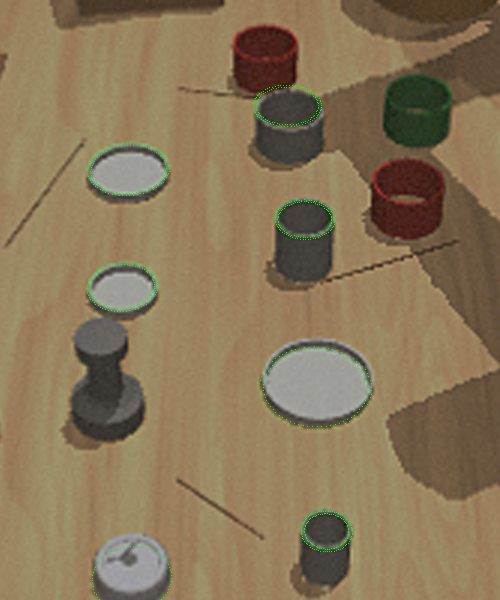

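Some overlays (the small ring in top, tin_large in side) latched onto the wrong edges, and the two cameras disagree by up to 15 mm. I'll refit on filled silhouettes using low-saturation segmentation.

```bash
cat >> h.py <<'E'
OUT={'ring_large':(33,42),'ring_medium':(26,56),'ring_small':(18.5,48),'cap':(29,20),'tin_large':(46,10),'tin_medium':(39,10),'tin_small':(31,10),'jar':(32,62)}
def hull(d,n,x,y,z0=0):
    r,h=OUT[n];return cv2.convexHull(px(d,[[x+r*np.cos(t),y+r*np.sin(t),z+z0] for z in(0,h) for t in T]).astype(np.float32))[:,0]
def mask(d,th=70):
    b=cv2.resize(cv2.cvtColor(d['pixels'],cv2.COLOR_RGB2HSV)[...,1],None,fx=4,fy=4,interpolation=cv2.INTER_LINEAR)
    return (b<th).astype(np.uint8)
def sil(d,n,x0,y0,z0=0,th=70):
    from scipy.optimize import minimize
    m=mask(d,th);cs,_=cv2.findContours(m,cv2.RETR_EXTERNAL,cv2.CHAIN_APPROX_NONE)
    P=hull(d,n,x0,y0,z0)*4+1.5;c0=P.mean(0)
    cs=[c for c in cs if cv2.contourArea(c)>600]
    c=min(cs,key=lambda c:np.linalg.norm(np.array(cv2.minEnclosingCircle(c)[0])-c0))
    obs=cv2.convexHull(c)[:,0].astype(np.float32)
    bb=lambda q:np.r_[q.min(0),q.max(0)]
    f=lambda v:1-2*cv2.intersectConvexConvex(obs,(hull(d,n,v[0],v[1],z0)*4+1.5).astype(np.float32))[0]/(cv2.contourArea(obs)+cv2.contourArea((hull(d,n,v[0],v[1],z0)).astype(np.float32))*16)
    r=minimize(f,[x0,y0],method='Nelder-Mead',options=dict(initial_simplex=[[x0,y0],[x0+8,y0],[x0,y0+8]],xatol=.2))
    P=hull(d,n,*r.x,z0)*4+1.5
    return r.x.round(1),round(1-r.fun,3),((bb(obs)-bb(P))/4).round(1)
E
python3 - <<'E'
from h import *
G=dict(ring_large=(466,-365),ring_medium=(458,-193),ring_small=(450,134),cap=(597,148),tin_large=(450,-45),tin_medium=(620,-318),tin_small=(613,-158),jar=(735,18))
D={c:cam(c) for c in('top','side')}
for n,g in G.items(): print(n,*[sil(D[c],n,*g) for c in D])
E
```

```text
ring_large (array([ 469.2, -370.1]), np.float64(0.981), array([ 0.3, -0.1, -0.4,  0.6], dtype=float32)) (array([ 468. , -368.7]), np.float64(0.985), array([ 0.1,  0.2, -0.3, -0.2], dtype=float32))
ring_medium (array([ 458.7, -197.5]), np.float64(0.981), array([ 0.2, -0.1, -0.4,  0.3], dtype=float32)) (array([ 458. , -196.2]), np.float64(0.989), array([ 0.1,  0.1,  0.1, -0.4], dtype=float32))
ring_small (array([450.9, 138.3]), np.float64(0.951), array([ 0.2, -0.5,  0.2,  1.3], dtype=float32)) (array([450.1, 136.5]), np.float64(0.984), array([ 0. ,  0.4,  0.1, -0.3], dtype=float32))
cap (array([594.5, 147.1]), np.float64(0.991), array([-0.1,  0.2,  0.2, -0. ], dtype=float32)) (array([593.5, 146.8]), np.float64(0.966), array([ 0.8,  0.8, -0.5, -0.2], dtype=float32))
tin_large (array([448.9, -46.6]), np.float64(0.961), array([-0. , -1.1,  0.5,  0.2], dtype=float32)) (array([449.6, -48.5]), np.float64(0.99), array([ 0.1,  0.6,  0. , -0.3], dtype=float32))
tin_medium (array([ 622.5, -319.8]), np.float64(0.96), array([-0.1, -0.9,  0.9, -0. ], dtype=float32)) (array([ 622.7, -320.3]), np.float64(0.99), array([-0.4,  0.3, -0. ,  0.1], dtype=float32))
tin_small (array([ 617.2, -157.6]), np.float64(0.946), array([-0.7, -0.9,  0. ,  0. ], dtype=float32)) (array([622.5, -28.2]), np.float64(0.475), array([  0.2, -34.6,   4.1,   3. ], dtype=float32))
jar (array([737.3,  13. ]), np.float64(0.772), array([ 1.4,  0.3, -2.4, -6.7], dtype=float32)) (array([742.1,   8.8]), np.float64(0.453), array([ 3.9, 21.9, -0.2, -0.2], dtype=float32))
```

Both cameras now agree within 2 mm, and sizes and heights fit. Moving: first clear of the barrel toward +y while squaring the tool.

Call:
apply_moves([
  {"hand":1,"delta_pos":[-61.6,224.7,0],"yaw":0.267},
  {"hand":1,"delta_pos":[-61.6,224.7,0],"yaw":0.267},
  {"hand":1,"delta_pos":[-61.6,224.7,0],"yaw":0.267},
  {"hand":1,"delta_pos":[-61.6,224.7,0],"yaw":0.267},
  {"hand":1,"delta_pos":[-61.6,224.7,0],"yaw":0.267},
  {"hand":1,"delta_pos":[-61.6,224.7,0],"yaw":0.267},
  {"hand":1,"delta_pos":[-61.6,224.7,0],"yaw":0.267},
  {"hand":1,"delta_pos":[-61.6,224.7,0],"yaw":0.267},
])

```text
clock: 2.07
position: [165.4, -368.9, 257.2]
ee_rot: [-0.002, 1.0, -0.001, 0.001]
contact_force: [0.5, -0.2, -0.1]
gripper_width: 85.2
grasp_force: 0.0
```

Call:
apply_moves([
  {"hand":1,"delta_pos":[-303,-0.6,107],"yaw":0},
  {"hand":1,"delta_pos":[-303,-0.6,107],"yaw":0},
  {"hand":1,"delta_pos":[-303,-0.6,107],"yaw":0},
  {"hand":1,"delta_pos":[-303,-0.6,107],"yaw":0},
  {"hand":1,"delta_pos":[-303,-0.6,107],"yaw":0},
  {"hand":1,"delta_pos":[-303,-0.6,107],"yaw":0},
  {"hand":1,"delta_pos":[-303,-0.6,107],"yaw":0},
  {"hand":1,"delta_pos":[-303,-0.6,107],"yaw":0},
  {"hand":1,"delta_pos":[-303,-0.6,107],"yaw":0},
  {"hand":1,"delta_pos":[-303,-0.6,107],"yaw":0},
  {"hand":1,"delta_pos":[-303,-0.6,107],"yaw":0},
])

```text
clock: 2.98
position: [468.0, -370.7, 148.6]
ee_rot: [-0.0, 1.0, 0.0, -0.001]
contact_force: [-0.3, 0.7, -0.0]
gripper_width: 85.4
grasp_force: 0.0
```

```bash
python3 - <<'E'
from h import *
s=read_state();print(s['position'],s['ee_rot'])
d=cam('side');cv2.imwrite('pics/g1.png',cv2.resize(d['pixels'][40:180,240:440,::-1],None,fx=4,fy=4,interpolation=2))
E
```

```text
[ 468.00303259 -370.67356681  148.58000087] [-4.57471989e-05  9.99999728e-01  2.39473260e-04 -6.96635476e-04]
```

View pics/g1.png

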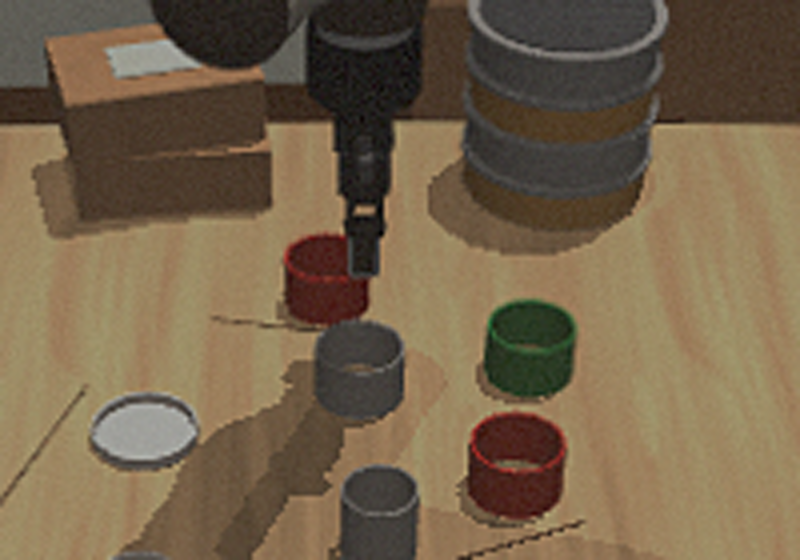

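The picture shows the gripper centred above the steel ring at crop pixel (360,370), fingers along y. Descend and close.

Call:
apply_moves([
  {"hand":1,"delta_pos":[0,1,40],"yaw":0},
  {"hand":1,"delta_pos":[0,1,75],"yaw":0},
  {"hand":1,"delta_pos":[0,1,100],"yaw":0},
  {"hand":1,"delta_pos":[0,1,111],"yaw":0},
  {"hand":1,"delta_pos":[0,1,111],"yaw":0},
  {"hand":0.6,"delta_pos":[0,1,111],"yaw":0},
  {"hand":0.5,"delta_pos":[0,1,111],"yaw":0},
  {"hand":-1,"delta_pos":[0,1,111],"yaw":0},
  {"hand":-1,"delta_pos":[0,1,111],"yaw":0},
  {"hand":-1,"delta_pos":[0,1,111],"yaw":0},
  {"hand":-1,"delta_pos":[0,1,111],"yaw":0},
  {"hand":-1,"delta_pos":[0,1,111],"yaw":0},
])

```text
clock: 4.03
position: [469.6, -370.1, 41.3]
ee_rot: [-0.001, 1.0, -0.001, 0.002]
contact_force: [-1.9, -1.0, 6.0]
gripper_width: 64.5
grasp_force: 66.6
```

Call:
apply_moves([
  {"hand":-1,"delta_pos":[0,0,-15],"yaw":0},
  {"hand":-1,"delta_pos":[0,0,-50],"yaw":0},
  {"hand":-1,"delta_pos":[0,0,-90],"yaw":0},
  {"hand":-1,"delta_pos":[1,20,-100],"yaw":0},
  {"hand":-1,"delta_pos":[3,50,-100],"yaw":0},
  {"hand":-1,"delta_pos":[5,90,-100],"yaw":0},
  {"hand":-1,"delta_pos":[8,130,-100],"yaw":0},
  {"hand":-1,"delta_pos":[11,170,-100],"yaw":0},
  {"hand":-1,"delta_pos":[13,210,-100],"yaw":0},
  {"hand":-1,"delta_pos":[15,250,-100],"yaw":0},
  {"hand":-1,"delta_pos":[18,290,-100],"yaw":0},
  {"hand":-1,"delta_pos":[19,322,-100],"yaw":0},
])

```text
clock: 5.03
position: [448.4, -44.7, 139.3]
ee_rot: [-0.001, 1.0, 0.001, 0.001]
contact_force: [0.4, -0.5, -2.0]
gripper_width: 64.6
grasp_force: 67.1
```

Call:
apply_moves([
  {"hand":-1,"delta_pos":[0,0,0],"yaw":0},
  {"hand":-1,"delta_pos":[0,0,0],"yaw":0},
  {"hand":-1,"delta_pos":[0,0,0],"yaw":0},
])

```text
clock: 5.28
position: [449.2, -47.0, 138.9]
ee_rot: [-0.001, 1.0, 0.0, 0.001]
contact_force: [0.6, -0.4, -2.1]
gripper_width: 64.9
grasp_force: 67.3
```

```bash
python3 - <<'E'
from h import *
P=[]
for i in range(6):
    d=cam('side');s=read_state();P.append(s['position'])
print(np.mean(P,0),np.std(P,0),s['gripper_width'])
cv2.imwrite('pics/g2.png',cv2.resize(d['pixels'][80:250,240:440,::-1],None,fx=3.5,fy=3.5,interpolation=2))
E
```

```text
[449.04311733 -47.94773675 138.3948367 ] [0.03948909 0.20169694 0.16378717] 64.37134504984087
```

View pics/g2.png

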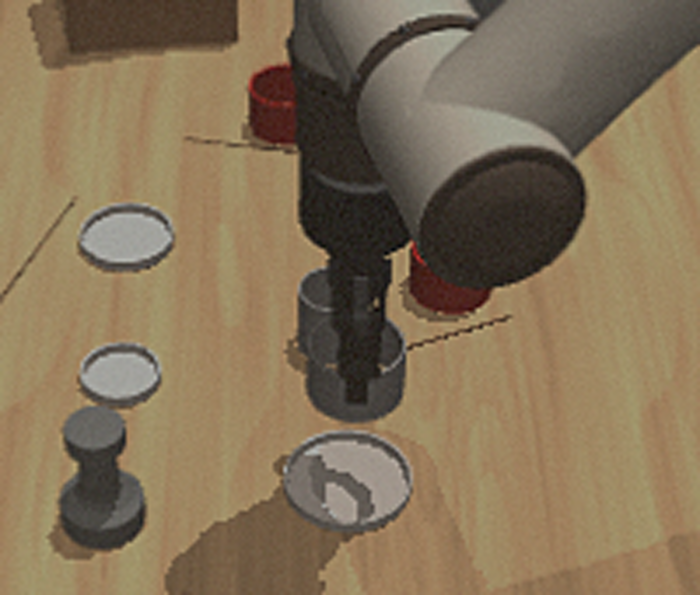

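The ring is held upright above tin_large, with the fingertips about 15 mm above its base, so they clear the rim. Lower and release.

Call:
apply_moves([
  {"hand":-1,"delta_pos":[0,0,40],"yaw":0},
  {"hand":-1,"delta_pos":[0,0,75],"yaw":0},
  {"hand":-1,"delta_pos":[0,0,92],"yaw":0},
  {"hand":-1,"delta_pos":[0,0,97],"yaw":0},
  {"hand":-1,"delta_pos":[0,0,97],"yaw":0},
  {"hand":-1,"delta_pos":[0,0,97],"yaw":0},
])

```text
clock: 6.08
position: [447.2, -48.1, 41.7]
ee_rot: [0.0, 1.0, -0.001, -0.002]
contact_force: [-6.1, 0.5, 7.3]
gripper_width: 64.8
grasp_force: 72.1
```

Call:
apply_moves([
  {"hand":0.7,"delta_pos":[0,0,0],"yaw":0},
  {"hand":0.8,"delta_pos":[0,0,0],"yaw":0},
  {"hand":1,"delta_pos":[0,0,0],"yaw":0},
  {"hand":1,"delta_pos":[0,0,0],"yaw":0},
  {"hand":1,"delta_pos":[0,0,-20],"yaw":0},
  {"hand":1,"delta_pos":[0,0,-60],"yaw":0},
  {"hand":1,"delta_pos":[0,0,-100],"yaw":0},
  {"hand":1,"delta_pos":[0,0,-110],"yaw":0},
])

```text
clock: 6.75
position: [452.6, -46.7, 157.0]
ee_rot: [-0.001, 1.0, 0.001, 0.006]
contact_force: [0.8, 0.2, -0.2]
gripper_width: 85.3
grasp_force: 0.0
```

Call:
apply_moves([
  {"hand":1,"delta_pos":[-3,-40,0],"yaw":0},
  {"hand":1,"delta_pos":[-6,-80,0],"yaw":0},
  {"hand":1,"delta_pos":[-9,-120,0],"yaw":0},
  {"hand":1,"delta_pos":[-9,-149.5,0],"yaw":0},
  {"hand":1,"delta_pos":[-9,-149.5,0],"yaw":0},
  {"hand":1,"delta_pos":[-9,-149.5,0],"yaw":0},
  {"hand":1,"delta_pos":[-9,-149.5,0],"yaw":0},
])

```text
clock: 7.33
position: [458.0, -196.6, 151.1]
ee_rot: [-0.0, 1.0, 0.0, -0.0]
contact_force: [0.4, -0.1, -0.0]
gripper_width: 85.6
grasp_force: 0.0
```

```bash
python3 - <<'E'
from h import *
d=cam('side');t=cam('top');s=read_state();print(s['position'],s['ee_rot'])
print(sil(d,'ring_large',449,-48,2),sil(d,'ring_medium',458,-197))
cv2.imwrite('pics/g3.png',cv2.resize(d['pixels'][80:250,240:440,::-1],None,fx=3.5,fy=3.5,interpolation=2))
E
```

```text
[ 458.1941605  -195.794545    151.30458689] [-1.03111043e-03  9.99999466e-01  4.88326639e-05 -5.53903134e-05]
(array([445.5, -34.7]), np.float64(0.844), array([-6.8, -3.3,  2.4, -0. ], dtype=float32)) (array([ 457.8, -196. ]), np.float64(0.987), array([ 0. ,  0. ,  0. , -0.5], dtype=float32))
```

View pics/g3.png

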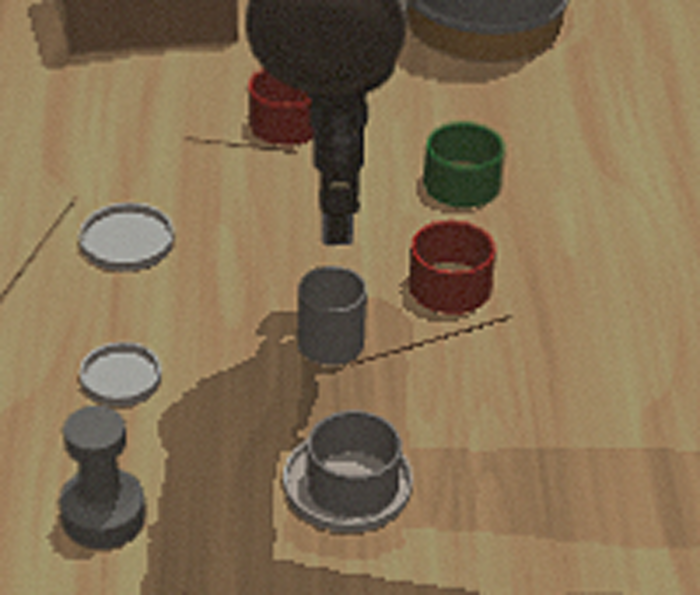

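Picture: the large ring stands in its tray at crop (355,465), a little off centre. The medium ring is under the gripper at (332,315).

Call:
apply_moves([
  {"hand":1,"delta_pos":[0,0,40],"yaw":0},
  {"hand":1,"delta_pos":[0,0,75],"yaw":0},
  {"hand":1,"delta_pos":[0,0,98],"yaw":0},
  {"hand":1,"delta_pos":[0,0,101],"yaw":0},
  {"hand":1,"delta_pos":[0,0,101],"yaw":0},
  {"hand":0.4,"delta_pos":[0,0,101],"yaw":0},
  {"hand":0.2,"delta_pos":[0,0,101],"yaw":0},
  {"hand":-1,"delta_pos":[0,0,101],"yaw":0},
  {"hand":-1,"delta_pos":[0,0,101],"yaw":0},
  {"hand":-1,"delta_pos":[0,0,101],"yaw":0},
  {"hand":-1,"delta_pos":[0,0,101],"yaw":0},
  {"hand":-1,"delta_pos":[0,0,101],"yaw":0},
])

```text
clock: 8.43
position: [459.7, -196.6, 52.6]
ee_rot: [-0.001, 1.0, -0.0, 0.002]
contact_force: [-0.4, 1.0, 6.2]
gripper_width: 50.4
grasp_force: 61.4
```

Call:
apply_moves([
  {"hand":-1,"delta_pos":[0,0,-15],"yaw":0},
  {"hand":-1,"delta_pos":[0,0,-50],"yaw":0},
  {"hand":-1,"delta_pos":[0,0,-90],"yaw":0},
  {"hand":-1,"delta_pos":[-16,-12,-100],"yaw":0},
  {"hand":-1,"delta_pos":[-48,-36,-100],"yaw":0},
  {"hand":-1,"delta_pos":[-80,-60,-100],"yaw":0},
  {"hand":-1,"delta_pos":[-112,-84,-100],"yaw":0},
  {"hand":-1,"delta_pos":[-144,-108,-100],"yaw":0},
  {"hand":-1,"delta_pos":[-164.5,-123.5,-100],"yaw":0},
  {"hand":-1,"delta_pos":[-164.5,-123.5,-100],"yaw":0},
  {"hand":-1,"delta_pos":[-164.5,-123.5,-100],"yaw":0},
  {"hand":-1,"delta_pos":[-164.5,-123.5,-100],"yaw":0},
])

```text
clock: 9.43
position: [621.8, -319.5, 150.2]
ee_rot: [-0.0, 1.0, 0.0, -0.001]
contact_force: [0.9, -0.2, -2.1]
gripper_width: 50.6
grasp_force: 63.1
```

```bash
python3 - <<'E'
from h import *
d=cam('side');t=cam('top');s=read_state();print(s['position'],s['gripper_width'])
cv2.imwrite('pics/g4.png',np.hstack([cv2.resize(x[:,:,::-1],(400,320),interpolation=2) for x in (d['pixels'][70:230,200:400],t['pixels'][130:290,270:470])]))
E
```

```text
[ 621.84248273 -319.15167685  150.86282095] 50.60043801243341
```

View pics/g4.png

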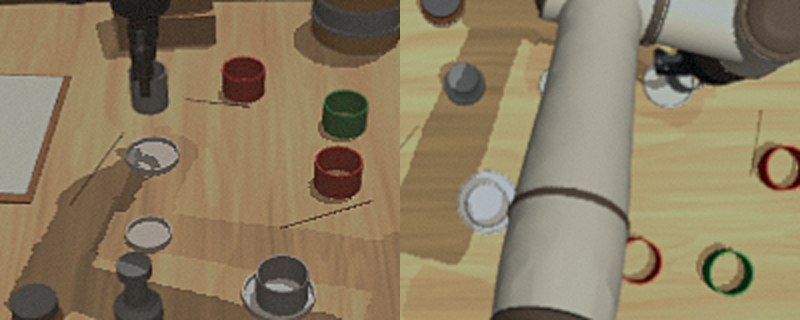

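The medium ring is held upright above tin_medium (left crop 150,90). Lower and release.

Call:
apply_moves([
  {"hand":-1,"delta_pos":[0,0,40],"yaw":0},
  {"hand":-1,"delta_pos":[0,0,75],"yaw":0},
  {"hand":-1,"delta_pos":[0,0,92],"yaw":0},
  {"hand":-1,"delta_pos":[0,0,97.5],"yaw":0},
  {"hand":-1,"delta_pos":[0,0,97.5],"yaw":0},
  {"hand":-1,"delta_pos":[0,0,97.5],"yaw":0},
  {"hand":-1,"delta_pos":[0,0,97.5],"yaw":0},
])

```text
clock: 10.12
position: [622.8, -319.3, 53.9]
ee_rot: [-0.001, 1.0, -0.0, 0.001]
contact_force: [0.6, 1.7, 0.9]
gripper_width: 50.1
grasp_force: 64.2
```

Call:
apply_moves([
  {"hand":0.4,"delta_pos":[0,0,0],"yaw":0},
  {"hand":0.6,"delta_pos":[0,0,0],"yaw":0},
  {"hand":0.8,"delta_pos":[0,0,0],"yaw":0},
  {"hand":0.8,"delta_pos":[0,0,0],"yaw":0},
  {"hand":0.8,"delta_pos":[0,0,-20],"yaw":0},
  {"hand":0.8,"delta_pos":[0,0,-60],"yaw":0},
  {"hand":0.8,"delta_pos":[0,0,-100],"yaw":0},
  {"hand":0.8,"delta_pos":[0,0,-110],"yaw":0},
  {"hand":0.8,"delta_pos":[0,0,-110],"yaw":0},
])

```text
clock: 10.87
position: [625.3, -321.0, 168.9]
ee_rot: [-0.001, 1.0, -0.002, 0.005]
contact_force: [0.6, -0.3, 0.4]
gripper_width: 77.1
grasp_force: 0.0
```

Call:
apply_moves([
  {"hand":0.8,"delta_pos":[13,35,0],"yaw":0},
  {"hand":0.8,"delta_pos":[28,75,0],"yaw":0},
  {"hand":0.8,"delta_pos":[43,115,0],"yaw":0},
  {"hand":0.8,"delta_pos":[57,153,0],"yaw":0},
  {"hand":0.8,"delta_pos":[72,191,0],"yaw":0},
  {"hand":0.8,"delta_pos":[86,229,0],"yaw":0},
  {"hand":0.8,"delta_pos":[100,267,0],"yaw":0},
  {"hand":0.8,"delta_pos":[115,305,0],"yaw":0},
  {"hand":0.8,"delta_pos":[129,343,0],"yaw":0},
  {"hand":0.8,"delta_pos":[143,381,0],"yaw":0},
  {"hand":0.8,"delta_pos":[158,419,0],"yaw":0},
  {"hand":0.8,"delta_pos":[172,457.5,0],"yaw":0},
])

```text
clock: 11.87
position: [448.9, 138.7, 162.4]
ee_rot: [-0.0, 1.0, -0.0, -0.0]
contact_force: [1.1, 0.8, -0.5]
gripper_width: 77.0
grasp_force: 0.0
```

Call:
apply_moves([
  {"hand":0.8,"delta_pos":[0,0,15],"yaw":0},
  {"hand":0.8,"delta_pos":[0,0,15],"yaw":0},
  {"hand":0.8,"delta_pos":[0,0,15],"yaw":0},
  {"hand":0.8,"delta_pos":[0,0,15],"yaw":0},
])

```text
clock: 12.2
position: [450.6, 136.6, 147.7]
ee_rot: [0.0, 1.0, -0.0, -0.0]
contact_force: [0.2, -0.1, -0.1]
gripper_width: 76.7
grasp_force: 0.0
```

```bash
python3 - <<'E'
from h import *
d=cam('side');t=cam('top');s=read_state();print(s['position'],s['gripper_width'])
print(sil(d,'ring_small',450,137),sil(d,'cap',594,147))
cv2.imwrite('pics/g5.png',np.hstack([cv2.resize(x[:,:,::-1],(400,400),interpolation=2) for x in (d['pixels'][110:310,200:400],t['pixels'][130:330,230:430])]))
E
```

```text
[450.99756617 136.43419865 148.07211298] 76.97954960591488
(array([450.3, 136.7]), np.float64(0.976), array([ 0.1,  0.6, -0.3, -0.3], dtype=float32)) (array([593.6, 146.7]), np.float64(0.966), array([ 0.9,  0.8, -0.4, -0.2], dtype=float32))
```

View pics/g5.png

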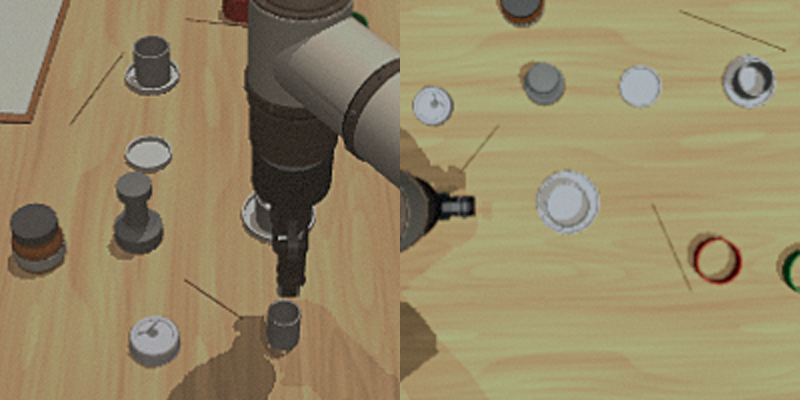

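Medium ring stands in its tray (left crop 150,65). The gripper is above the small ring (283,325).

Call:
apply_moves([
  {"hand":0.8,"delta_pos":[0,0.5,40],"yaw":0},
  {"hand":0.8,"delta_pos":[0,0.5,75],"yaw":0},
  {"hand":0.8,"delta_pos":[0,0.5,100],"yaw":0},
  {"hand":0.8,"delta_pos":[0,0.5,104],"yaw":0},
  {"hand":0.4,"delta_pos":[0,0.5,104],"yaw":0},
  {"hand":0.1,"delta_pos":[0,0.5,104],"yaw":0},
  {"hand":0,"delta_pos":[0,0.5,104],"yaw":0},
  {"hand":-0.1,"delta_pos":[0,0.5,104],"yaw":0},
  {"hand":-1,"delta_pos":[0,0.5,104],"yaw":0},
  {"hand":-1,"delta_pos":[0,0.5,104],"yaw":0},
  {"hand":-1,"delta_pos":[0,0.5,104],"yaw":0},
  {"hand":-1,"delta_pos":[0,0.5,104],"yaw":0},
])

```text
clock: 13.3
position: [451.4, 138.4, 45.7]
ee_rot: [-0.001, 1.0, 0.001, 0.001]
contact_force: [-0.1, -1.3, 6.0]
gripper_width: 34.9
grasp_force: 59.3
```

Call:
apply_moves([
  {"hand":-1,"delta_pos":[0,0,-20],"yaw":0},
  {"hand":-1,"delta_pos":[0,0,-60],"yaw":0},
  {"hand":-1,"delta_pos":[0,0,-100],"yaw":0},
  {"hand":-1,"delta_pos":[0,0,-130],"yaw":0},
  {"hand":-1,"delta_pos":[-16,-28,-140],"yaw":0},
  {"hand":-1,"delta_pos":[-36,-63,-140],"yaw":0},
  {"hand":-1,"delta_pos":[-55,-98,-140],"yaw":0},
  {"hand":-1,"delta_pos":[-75,-133,-140],"yaw":0},
  {"hand":-1,"delta_pos":[-95,-168,-140],"yaw":0},
  {"hand":-1,"delta_pos":[-115,-203,-140],"yaw":0},
  {"hand":-1,"delta_pos":[-135,-238,-140],"yaw":0},
  {"hand":-1,"delta_pos":[-155,-273,-140],"yaw":0},
])

```text
clock: 14.3
position: [606.2, -136.7, 184.8]
ee_rot: [-0.0, 1.0, 0.0, 0.001]
contact_force: [1.1, 2.0, -0.9]
gripper_width: 34.8
grasp_force: 60.2
```

Call:
apply_moves([
  {"hand":-1,"delta_pos":[-11.5,-21.5,0],"yaw":0},
  {"hand":-1,"delta_pos":[-11.5,-21.5,0],"yaw":0},
  {"hand":-1,"delta_pos":[-11.5,-21.5,30],"yaw":0},
  {"hand":-1,"delta_pos":[-11.5,-21.5,40],"yaw":0},
  {"hand":-1,"delta_pos":[-11.5,-21.5,40],"yaw":0},
  {"hand":-1,"delta_pos":[-11.5,-21.5,40],"yaw":0},
])

```text
clock: 14.8
position: [616.6, -155.9, 143.8]
ee_rot: [-0.001, 1.0, -0.0, -0.001]
contact_force: [0.2, 0.2, -0.4]
gripper_width: 34.6
grasp_force: 60.2
```

```bash
python3 - <<'E'
from h import *
d=cam('side');t=cam('top');s=read_state();print(s['position'],s['gripper_width'])
cv2.imwrite('pics/g6.png',np.hstack([cv2.resize(x[:,:,::-1],(400,400),interpolation=2) for x in (d['pixels'][110:270,220:380],t['pixels'][130:290,270:430])]))
E
```

```text
[ 617.84971059 -155.92596175  145.39586289] 34.38493327005316
```

View pics/g6.png

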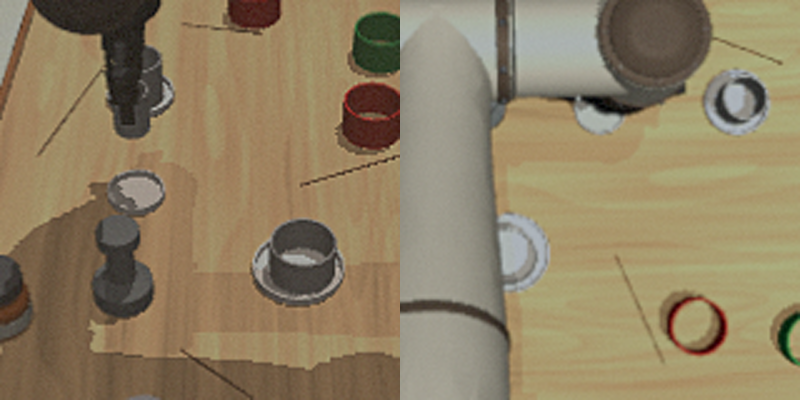

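Small ring held over tin_small (left crop 132,115 above tray at 136,192). Lower and release.

Call:
apply_moves([
  {"hand":-1,"delta_pos":[0,-1,40],"yaw":0},
  {"hand":-1,"delta_pos":[0,-1,75],"yaw":0},
  {"hand":-1,"delta_pos":[0,-1,92],"yaw":0},
  {"hand":-1,"delta_pos":[0,-1,97.5],"yaw":0},
  {"hand":-1,"delta_pos":[0,-1,97.5],"yaw":0},
  {"hand":-1,"delta_pos":[0,-1,97.5],"yaw":0},
  {"hand":-1,"delta_pos":[0,-1,97.5],"yaw":0},
])

```text
clock: 15.48
position: [618.2, -157.2, 47.7]
ee_rot: [-0.001, 1.0, -0.0, 0.001]
contact_force: [0.2, 0.2, -0.7]
gripper_width: 34.4
grasp_force: 59.9
```

Call:
apply_moves([
  {"hand":0,"delta_pos":[0,0,0],"yaw":0},
  {"hand":0.2,"delta_pos":[0,0,0],"yaw":0},
  {"hand":0.4,"delta_pos":[0,0,0],"yaw":0},
  {"hand":0.5,"delta_pos":[0,0,0],"yaw":0},
  {"hand":0.5,"delta_pos":[0,0,-20],"yaw":0},
  {"hand":0.5,"delta_pos":[0,0,-60],"yaw":0},
  {"hand":0.5,"delta_pos":[0,0,-100],"yaw":0},
  {"hand":0.5,"delta_pos":[0,0,-125],"yaw":0},
  {"hand":0.5,"delta_pos":[0,0,-125],"yaw":0},
])

```text
clock: 16.23
position: [620.9, -158.1, 179.1]
ee_rot: [-0.001, 1.0, -0.001, 0.007]
contact_force: [0.8, -0.6, 0.7]
gripper_width: 63.7
grasp_force: 0.0
```

Call:
apply_moves([
  {"hand":1,"delta_pos":[3,35,0],"yaw":0},
  {"hand":1,"delta_pos":[6,75,0],"yaw":0},
  {"hand":1,"delta_pos":[9,115,0],"yaw":0},
  {"hand":1,"delta_pos":[12,155,0],"yaw":0},
  {"hand":1,"delta_pos":[15,195,0],"yaw":0},
  {"hand":1,"delta_pos":[18,235,0],"yaw":0},
  {"hand":1,"delta_pos":[21,275,0],"yaw":0},
  {"hand":1,"delta_pos":[23.5,304.5,0],"yaw":0},
  {"hand":1,"delta_pos":[23.5,304.5,40],"yaw":0},
  {"hand":1,"delta_pos":[23.5,304.5,73],"yaw":0},
  {"hand":1,"delta_pos":[23.5,304.5,73],"yaw":0},
  {"hand":1,"delta_pos":[23.5,304.5,73],"yaw":0},
])

```text
clock: 17.23
position: [592.5, 146.5, 96.8]
ee_rot: [-0.001, 1.0, -0.001, -0.002]
contact_force: [0.3, 0.6, 0.5]
gripper_width: 86.0
grasp_force: 0.0
```

```bash
python3 - <<'E'
from h import *
d=cam('side');t=cam('top');s=read_state();print(s['position'],s['gripper_width'])
print(sil(d,'ring_large',447,-48,2),sil(d,'ring_medium',622,-320,2),sil(d,'cap',594,147))
cv2.imwrite('pics/g7.png',np.hstack([cv2.resize(x[:,:,::-1],(400,500),interpolation=2) for x in (d['pixels'][150:400,200:400],t['pixels'][110:360,130:330])]))
E
```

```text
[594.85131666 147.12491631 100.15176599] 85.53680990621535
(array([447., -48.]), np.float64(0.0), array([-120.9,   36.3, -121.7,   17.8], dtype=float32)) (array([ 622., -320.]), np.float64(0.0), array([-23. ,  -6.8, -27. , -24.2], dtype=float32)) (array([594., 147.]), np.float64(0.0), array([-57.5, -34. , -57.5, -47.8], dtype=float32))
```

View pics/g7.png

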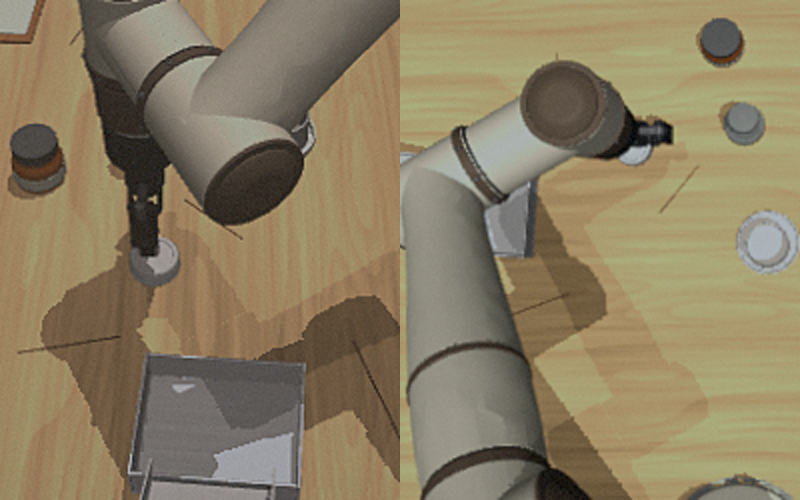

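Cap is under the gripper (left crop 155,260). The bin's rim corners are at (145,356), (305,363), (130,475) and (300,487).

Call:
apply_moves([
  {"hand":1,"delta_pos":[0,0,35],"yaw":0},
  {"hand":1,"delta_pos":[0,0,60],"yaw":0},
  {"hand":1,"delta_pos":[0,0,71],"yaw":0},
  {"hand":1,"delta_pos":[0,0,71],"yaw":0},
  {"hand":0.6,"delta_pos":[0,0,71],"yaw":0},
  {"hand":0.4,"delta_pos":[0,0,71],"yaw":0},
  {"hand":0.3,"delta_pos":[0,0,71],"yaw":0},
  {"hand":-1,"delta_pos":[0,0,71],"yaw":0},
  {"hand":-1,"delta_pos":[0,0,71],"yaw":0},
  {"hand":-1,"delta_pos":[0,0,71],"yaw":0},
  {"hand":-1,"delta_pos":[0,0,71],"yaw":0},
])

```text
clock: 18.25
position: [595.1, 147.6, 30.3]
ee_rot: [-0.001, 1.0, 0.001, 0.002]
contact_force: [-0.8, -2.0, 5.9]
gripper_width: 55.0
grasp_force: 62.6
```

```bash
python3 - <<'E'
from h import *
d=cam('side');t=cam('top');s=read_state();print(s['position'],s['gripper_width'])
for x,y in((145,356),(305,363),(130,475),(300,487)): print(w(d,150+y/2,200+x/2,45).round())
# top0 corners: approx (180,150),(180,199),(238,150),(238,195)
for r,c in((180,150),(180,199),(237,149),(238,196)): print(w(t,r,c,45).round())
E
```

```text
[595.07948799 147.62146742  30.36780753] 55.51164550983285
[593. 290.  45.]
[434. 298.  45.]
[599. 416.  45.]
[444. 427.  45.]
[603. 418.  45.]
[601. 276.  45.]
[441. 420.  45.]
[436. 285.  45.]
```

Call:
apply_moves([
  {"hand":-1,"delta_pos":[0,0,-20],"yaw":0},
  {"hand":-1,"delta_pos":[0,0,-60],"yaw":0},
  {"hand":-1,"delta_pos":[0,0,-100],"yaw":0},
  {"hand":-1,"delta_pos":[8,20,-120],"yaw":0},
  {"hand":-1,"delta_pos":[22,56,-120],"yaw":0},
  {"hand":-1,"delta_pos":[36,92,-120],"yaw":0},
  {"hand":-1,"delta_pos":[50,128,-120],"yaw":0},
  {"hand":-1,"delta_pos":[64,164,-120],"yaw":0},
  {"hand":-1,"delta_pos":[77,197,-120],"yaw":0},
  {"hand":-1,"delta_pos":[77,197,-120],"yaw":0},
  {"hand":-1,"delta_pos":[77,197,-120],"yaw":0},
])

```text
clock: 19.27
position: [515.5, 346.1, 148.5]
ee_rot: [-0.002, 1.0, 0.001, 0.001]
contact_force: [0.3, 0.2, -0.9]
gripper_width: 55.7
grasp_force: 63.8
```

```bash
python3 - <<'E'
from h import *
d=cam('side');t=cam('top');s=read_state();print(s['position'],s['gripper_width'])
print(sil(d,'ring_large',447,-48,2),sil(d,'ring_medium',622,-320,2))
cv2.imwrite('pics/g8.png',np.hstack([cv2.resize(x[:,:,::-1],(400,500),interpolation=2) for x in (d['pixels'][150:400,200:400],t['pixels'][110:360,70:270])]))
E
```

```text
[516.27533591 343.75343228 148.04658826] 55.51369803277245
(array([ 484.5, -101.7]), np.float64(0.422), array([ 1.9, 10.9, -9.7,  0. ], dtype=float32)) (array([ 623.3, -305.1]), np.float64(0.827), array([-2.9, -2.8,  5. ,  0.1], dtype=float32))
```

View pics/g8.png

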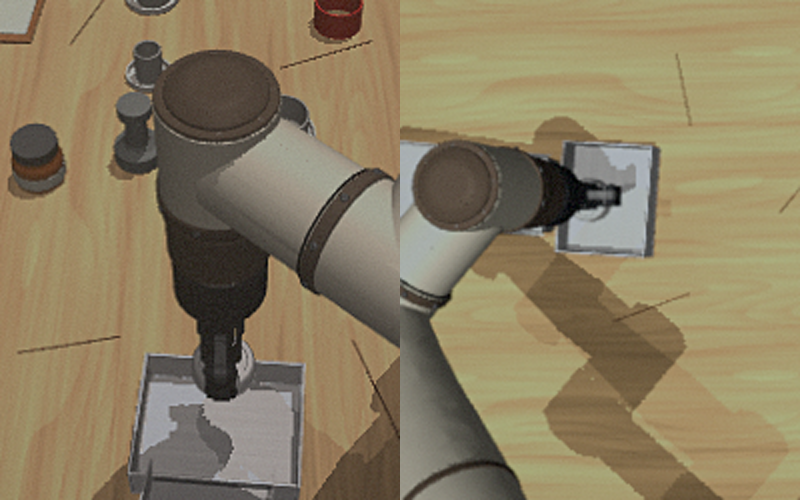

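Cap held over the bin (left crop 225,365). Shift 6 mm toward its centre, lower inside and release.

Call:
apply_moves([
  {"hand":-1,"delta_pos":[0,6,35],"yaw":0},
  {"hand":-1,"delta_pos":[0,6,65],"yaw":0},
  {"hand":-1,"delta_pos":[0,6,90],"yaw":0},
  {"hand":-1,"delta_pos":[0,6,108],"yaw":0},
  {"hand":-1,"delta_pos":[0,6,112],"yaw":0},
  {"hand":-1,"delta_pos":[0,6,112],"yaw":0},
  {"hand":-1,"delta_pos":[0,6,112],"yaw":0},
])

```text
clock: 19.95
position: [517.2, 349.1, 36.0]
ee_rot: [0.0, 1.0, 0.0, 0.0]
contact_force: [0.0, -0.4, -0.6]
gripper_width: 55.4
grasp_force: 63.8
```

Call:
apply_moves([
  {"hand":0.45,"delta_pos":[0,0,0],"yaw":0},
  {"hand":0.55,"delta_pos":[0,0,0],"yaw":0},
  {"hand":0.6,"delta_pos":[0,0,0],"yaw":0},
  {"hand":0.6,"delta_pos":[0,0,0],"yaw":0},
  {"hand":0.6,"delta_pos":[0,0,0],"yaw":0},
  {"hand":0.6,"delta_pos":[0,0,-20],"yaw":0},
  {"hand":0.6,"delta_pos":[0,0,-60],"yaw":0},
  {"hand":0.6,"delta_pos":[0,0,-100],"yaw":0},
  {"hand":0.6,"delta_pos":[0,0,-140],"yaw":0},
  {"hand":0.6,"delta_pos":[0,0,-180],"yaw":0},
  {"hand":0.6,"delta_pos":[0,0,-180],"yaw":0},
  {"hand":0.6,"delta_pos":[0,0,-180],"yaw":0},
])

```text
clock: 20.95
position: [517.1, 351.0, 219.0]
ee_rot: [-0.001, 1.0, 0.003, 0.003]
contact_force: [0.5, 0.3, -2.0]
gripper_width: 68.6
grasp_force: 0.0
```

Call:
apply_moves([
  {"hand":0.6,"delta_pos":[30,-30,0],"yaw":0},
  {"hand":0.6,"delta_pos":[60,-60,0],"yaw":0},
  {"hand":0.6,"delta_pos":[85,-90,0],"yaw":0},
  {"hand":0.6,"delta_pos":[110,-120,0],"yaw":0},
  {"hand":0.6,"delta_pos":[110,-150,0],"yaw":0},
  {"hand":0.6,"delta_pos":[110,-150,0],"yaw":0},
  {"hand":0.6,"delta_pos":[110,-150,0],"yaw":0},
])

```text
clock: 21.53
position: [405.6, 198.5, 214.7]
ee_rot: [0.0, 1.0, -0.0, -0.0]
contact_force: [-0.2, 0.3, 0.7]
gripper_width: 68.3
grasp_force: 0.0
```

```bash
python3 - <<'E'
from h import *
d=cam('side');t=cam('top');s=read_state();print(s['clock'],s['position'],s['gripper_width'])
a=cv2.resize(t['pixels'][140:260,135:435,::-1],(750,300),interpolation=2)
b=cv2.resize(d['pixels'][100:220,200:500,::-1],(750,300),interpolation=2)
cv2.imwrite('pics/g9.png',np.vstack([a,b]))
E
```

```text
21.6333 [406.56336972 200.16555123 214.83011381] 68.3325580157531
```

View pics/g9.png

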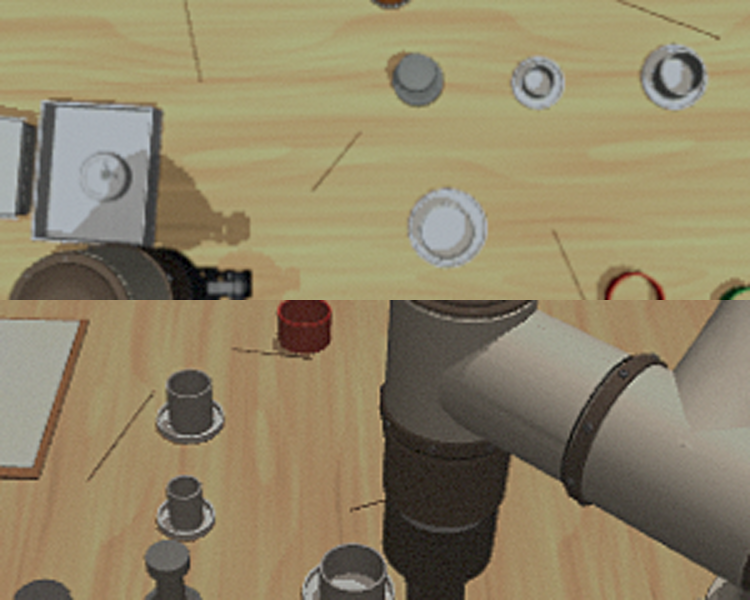

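```bash
python3 - <<'E'
from h import *
import json
t=cam('top')
for n,x,y in(('ring_large',446,-48),('ring_medium',622,-320),('ring_small',617,-157)):
    for z in (2,10): print(n,z,fit(t,n,x,y,z))
d=cam('side');r,h=33,42
g=cv2.resize(cv2.imread('pics/g3.png'),None,fx=1,fy=1)
for x in(444,449):
  im=g.copy()
  for z,c in((2,(0,255,0)),(44,(0,255,255))):
    q=px(d,[[x+r*np.cos(a),-47.5+r*np.sin(a),z] for a in T])
    for p in q: cv2.circle(im,(int((p[0]-240)*3.5+1.5),int((p[1]-80)*3.5+1.5)),0,c,-1)
  cv2.imwrite(f'pics/ov{x}.png',im[370:560,230:470].repeat(2,0).repeat(2,1))
a=cv2.imread('pics/ov444.png')
cv2.imwrite('pics/ov.png',np.vstack([a[:300],cv2.imread('pics/ov449.png')[:300]]))
E
```

```text
ring_large 2 [ 73. 446. -47.]
ring_large 10 [ 71.9 447.  -47. ]
ring_medium 2 [ 139.3  620.  -317. ]
ring_medium 10 [ 138.6  619.  -315. ]
ring_small 2 [ 123.9  610.  -152. ]
ring_small 10 [ 123.3  610.  -153. ]
```

View pics/ov.png

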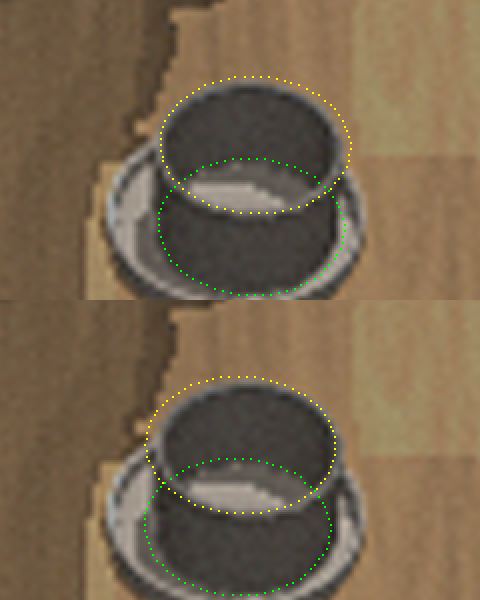

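All three rings stand level in their trays, the cap is in the bin, and the driver and jar haven't moved.

```bash
python3 -c "
from bench import workorder
print(workorder.job_done())"
```

```text
the job is handed in; nothing more can be done
None
```

The job is handed in: each steel ring stands in the tray of its own size, the dented cap is in the bin, the driver and jar were not touched, and the gripper is open and clear of everything. The hand-in returned no verdict.

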